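# Set a click dial and start the countertop timer

## Robot

A 6-joint arm with a two-finger parallel gripper is mounted at the origin on the work surface. World frame = base frame: x ahead of the robot, y to its left, z up, the work surface at z = 0. Lengths are in m, angles in rad, forces in N, time in s.
With the tool pointing down it reaches from about 0.35 to 0.975 m from the base axis. Payload 7.1 kg.
Tool frame: the origin (TCP) lies on the front face of the gripper's body, between the roots of the fingers; the fingertips stand 80 mm ahead of it and the grasp point (between the pads) lies 61 mm ahead of it; x points along the fingers, y is the direction in which the jaws open and shut, and the axes are right-handed (so a half turn about x gives the same grasp; the last joint's range is limited). The gripper opens to 88 mm and grips with 3 to 60 N. Pads are 20 mm wide; open, the fingers measure 115 mm over their backs; the gripper's body (75 mm by 178 mm) begins 61 mm behind the grasp point.
Start: joints at [1.152, 0.423, 1.63, -0, 1.089, -0.019], TCP at [0.243, 0.576, 0.303] pointing down, gripper open.
Joint ranges: [-3, 3], [-0.9, 2.11], [0.09, 2.58], [-1.31, 4.45], [0.11, 2.69], [-2.54, 2.54]. Speed limits (rad/s): [2.39, 2.39, 3.01, 3.14, 3.14, 3.14].

## Interface

Orientations are given as a rotation vector (axis times angle).
In Python, from station import * gives the robot as it stands. Calls block until the motion is done:
- movep(position, orientation): joint-space move of the TCP to a pose.
- move_straight(position, frame=None, vel=0.15, guard=None): straight line of the TCP; frame=None keeps the orientation; vel is the mean speed in m/s. With guard (N) it stops when the force on the tool has changed by that much, and returns True; else False.
- move_j(angles): joint-space move.
- set_gripper(opening, force=None): finger opening in m; force is the grip in N (None keeps the last); returns when the fingers have stopped.
- wait(seconds).
- ik(position, orientation): joint angles nearest the present ones, or None.
- sense(): the state.
- read_camera(name): name is "scene" or "top" or "wrist"; returns a dict with "color" (480x640x3 uint8, blue, green, red), "range_z" (480x640 float32, m along the optical axis (not along the pixel's ray), 0 where there is no reading), "camera_matrix" (3x3 intrinsics, pixels), "position" and "attitude" of the camera in the world. Camera axes: x right, y down, z forward; pixel columns grow to the right and rows downward; lengths in m; the calibration is good to about 2 mm. A picture is of the moment at which its call begins.
A pose or a line that the arm cannot do raises MotionError and nothing moves.
- job_done(): hands the job in, once; it reports no verdict.
The state is a dict: "time": time; "q": joint angles; "qd": joint speeds; "effort": joint torques, N m; "ee_pos": TCP position; "orientation": TCP orientation; "force": force on the tool from outside, world axes, zero at the start; "ft_torque": the same for the moment, N m; "grip_width": finger opening in m.
Only numpy, scipy, OpenCV 4.12 (cv2) and the standard library are available. Lean on these libraries where they do the work, as an engineer would, in place of code of your own. Each camera call takes 0.05 s, during which the arm holds its last target.

## Task

Set the white countertop timer to five clicks from off (the orange mark) and then start it: gently press its dial in, keep it pressed while turning it click by click, let it spring back up, then push the green start lever right over to its other side. Do not force the dial against its lock or squash it down hard on its stop, and leave everything else on the counter where it is.

Things in the scene. Friction and masses are not known exactly. Their poses are not given: they have to be found in the camera images.
- timer: white box-shaped timer fixed to the counter, 110 (x) x 220 (y) x 45 mm tall; origin at the centre of its underside, z up. The dial's vertical axis is at x = 0, y = +50 mm in this frame, the start lever's pivot at x = 0, y = -70 mm, z = 47 mm.
- dial_marks (a point): point on the dial's axis in the timer's top face (45 mm up). Marks round it, one per click, run clockwise seen from above: a long red one (off, towards the timer's +x), then short black ones; the fifth click is the long orange one, 75 degrees clockwise of the red.
- dial (a joint): angle of the dial in rad, clockwise seen from above: 0 = off (end stop), a click every 0.2618, five clicks = 1.309, end stop at 10 clicks (2.618). Steel disc 72 mm across, top 74 mm above the counter, with a red pointer stripe; at q it points q clockwise of the timer's +x. Passing a click takes about 0.1 to 0.2 N m about the axis, most in the first half, then the dial snaps on into the next notch and rests there.
- cap_axis (a point): point on the dial's axis, 74 mm up. Above it sits the dial's black bar-shaped grip cap: 50 mm long (along the pointer, centred on the axis), 16 wide, 28 tall. It was pushed on its stem by hand, so its height varies and is NOT measured: the bar's top lies anywhere from 107 to 119 mm above the counter; find it by touch. It does not slip, and turns and sinks with the dial.
- press: sprung spindle that carries the disc and cap; origin on the dial's axis at counter height when up, sinks and turns with them. The dial is locked until pressed. The spring begins at about 3 N and adds 0.3 N per mm all the way to a hard bottom stop. The lock lets go from 2.5 mm above the stop downwards. Let go, it springs up and locks in its notch.
- core: the hidden lock and bottom stop in the timer, which bear on the spindle; origin on the dial's axis at counter height. How deep the stop lies differs and is NOT measured: 9 to 21 mm of press. Feel for it: the force (about 4 to 9 N just before) climbs steeply there. Ease off a little, then turn. A grip can creep on the cap, so go by force.
- start_lever (a joint): angle of the start lever in rad: 0 = stopped, leaning 0.5 rad towards the timer's -x; 1.0 = started, leaning as far towards +x. It swings about its pivot parallel to the timer's y, 45 mm from pivot to the centre of its ball, needs about 1.5 N at the ball and stays where it is left.
- lever_ball (a point): centre of the green ball (20 mm across) at the end of the start lever
- tubs: three nested orange plastic containers, a loose stack 150 x 120 x 78 mm; origin at the centre of its underside; not to be moved
- pot: steel sauce pot with clip-on lid, 160 mm wide (208 mm over the side loops), 125 mm tall; origin at the centre of its underside; not to be moved
- plate: blue melamine plate, 200 mm across, 18 mm tall; origin at the centre of its underside; not to be moved
- picks: bamboo toothpick holder, 44 mm across, about 75 mm tall with its picks, standing close beyond the timer; origin at the centre of its underside; not to be moved
- mug: white mug, 76 mm across, 90 mm tall, handle on +y; origin at the centre of its underside; not to be moved
- jar: amber glass jar with steel cap, 68 mm across, 110 mm tall; origin at the centre of its underside; not to be moved
- spoon: wooden spoon lying flat, 220 mm long along its x; origin at the centre of its underside; not to be moved
There are look-alikes about, which are no part of the job. Leave any pink or yellow look-alike of the timer alone.

How it is judged:
On the way, in this order (a step that is already met when the one before it is completed fails the run):
1. the dial rests five clicks from off, let go by the fingers (value of joint dial between 1.21 and 1.41 rad and contact force between the fingers and press below 0.2 N), for 0.3 s.
2. then the start lever is pushed over (value of joint start_lever above 0.8 rad), for 0.2 s.
At the end, for the whole second after the job is handed in: The dial rests five clicks from off (1.309 rad, within 0.1), and the start lever stands over on the started side (beyond 0.8 of its 1.0 rad) (value of joint dial between 1.21 and 1.41 rad and value of joint start_lever above 0.8 rad); the robot touches nothing.
It fails at once if the dial is forced against its lock or its bottom stop with more than 14 N (contact force between core and press above 14 N).
It fails at once if a bystander is shifted by more than 20 mm (distance of any of tubs, pot, plate, picks, mug, jar, spoon from where it was at the start of the episode above 0.02 m).
It also fails if it takes over 72 s, if anything falls off the work surface, if the arm or the gripper's body presses on something with over 40 N, if the wrist force passes 120 N, or if a joint passes its speed limit or range.

## Working session

There is one attempt and no reset: what is moved stays moved. The work goes in short steps, each a Python script; the robot and the scene stay as the last script left them, time stands still between calls to the robot, and variables do not carry over. Pictures are saved under pics/ and viewed, and the job is handed in when it is done.

```bash
mkdir -p pics; ls; python3 - <<'E'
from station import *
import cv2,numpy as np
s=sense();print(s)
for n in ("scene","top","wrist"):
    c=read_camera(n);cv2.imwrite(f"pics/{n}0.png",c["color"]);np.savez(f"pics/{n}0.npz",**c)
    print(n,c["camera_matrix"],c["position"],c["attitude"])
E
```

```text
pics
{'time': 0.0, 'q': array([ 1.15199909e+00,  4.23828149e-01,  1.63066844e+00, -3.23904486e-06,
        1.08857450e+00, -1.90002350e-02]), 'qd': array([ 0.00024282, -0.00013549, -0.00139488,  0.00142956,  0.00049843,
       -0.00033241]), 'effort': array([ 2.21417380e-03, -5.44628334e+01, -2.73670471e+01,  6.44649169e-02,
        2.27578904e-02, -1.03109285e-04]), 'ee_pos': array([0.24307611, 0.57533907, 0.30191799]), 'orientation': array([ 0.31249347,  1.54826774, -0.31477388]), 'force': array([ 0.01124602, -0.42819421,  0.26399007]), 'ft_torque': array([ 0.00466869,  0.00331173, -0.03473539]), 'grip_width': 0.08814769746597918}
scene [[607.50234104   0.         308.14719002]
 [  0.         607.50234104 237.27421505]
 [  0.           0.           1.        ]] [ 0.87714588 -0.57757963  1.235857  ] [-2.49289565 -0.78026994  0.21494286]
top [[511.26769502   0.         311.97340082]
 [  0.         511.26769502 246.06226869]
 [  0.           0.           1.        ]] [0.34123616 0.00836899 1.22017274] [-2.15172236  2.16014678 -0.15952384]
wrist [[370.34310107   0.         322.56515268]
 [  0.         370.34310107 236.64725263]
 [  0.           0.           1.        ]] [0.18034044 0.60265657 0.38381593] [2.43679433 1.61496465 0.20252838]
```

View pics/scene0.png

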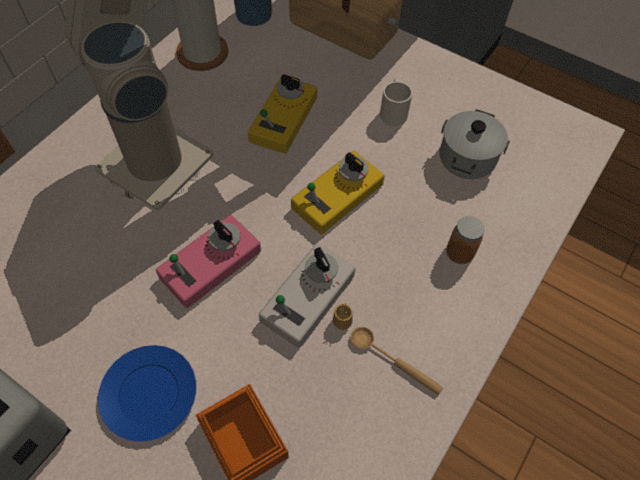

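View pics/top0.png

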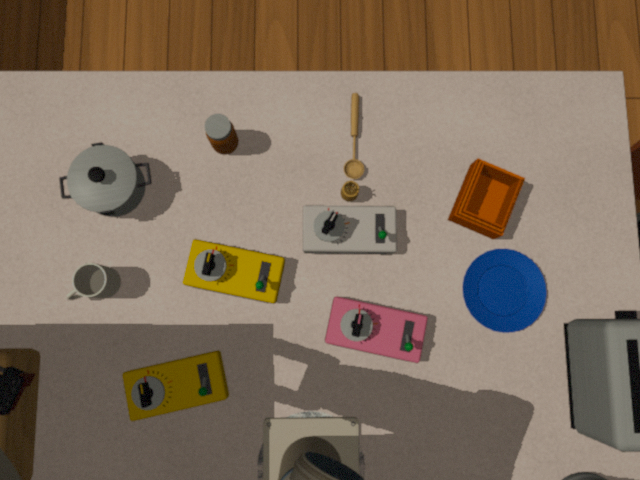

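```bash
cat > h.py <<'E'
import numpy as np,cv2
from scipy.spatial.transform import Rotation as R
def ray(c,uv,z):
    K=c["camera_matrix"];uv=np.atleast_2d(np.array(uv,float))
    d=np.c_[(uv-[K[0,2],K[1,2]])/K[0,0],np.ones(len(uv))]
    w=R.from_rotvec(c["attitude"]).apply(d);p=np.array(c["position"])
    return p+w*((z-p[2])/w[:,2])[:,None]
def proj(c,P):
    K=c["camera_matrix"];q=R.from_rotvec(c["attitude"]).inv().apply(np.atleast_2d(P)-c["position"])
    return (q[:,:2]/q[:,2:])*K[0,0]+[K[0,2],K[1,2]]
E
python3 - <<'E'
import numpy as np,cv2
from h import *
for n,b in(("top",(290,190,410,270)),("scene",(250,235,370,350))):
    c=dict(np.load(f"pics/{n}0.npz"));im=c["color"]
    x0,y0,x1,y1=b
    cv2.imwrite(f"pics/{n}z.png",cv2.resize(im[y0:y1,x0:x1],None,fx=6.6 if n=="top" else 5,fy=6.6 if n=="top" else 5,interpolation=cv2.INTER_CUBIC))
c=dict(np.load("pics/top0.npz"));
print(ray(c,[(330,226),(382,234),(349,229)],0.045), ray(c,[(350,190)],0.04))
print(c["range_z"][225:232,318:345:3])
# plane mask: height map
v,u=np.mgrid[190:270,290:410];z=c["range_z"][190:270,290:410]
K=c["camera_matrix"];P=np.stack([(u-K[0,2])/K[0,0]*z,(v-K[1,2])/K[1,1]*z,z],-1).reshape(-1,3)
W=R.from_rotvec(c["attitude"]).apply(P)+c["position"]
H=W[:,2].reshape(z.shape)
hsv=cv2.cvtColor(c["color"][190:270,290:410],cv2.COLOR_BGR2HSV)
m=((H>0.036)&(H<0.054)).astype(np.uint8)
n_,lab,st,ce=cv2.connectedComponentsWithStats(m);print(st)
k=1+np.argmax(st[1:,4]);pts=np.argwhere(lab==k)[:,::-1]+[290,190]
w=ray(c,pts,0.045)[:,:2]
(cx,cy),(a,b),t=cv2.minAreaRect((w*1000).astype(np.float32));print(cx,cy,a,b,t)
g=cv2.inRange(hsv,(45,100,40),(80,255,255));gp=np.argwhere(g)[:,::-1]+[290,190];print("ball",len(gp),gp.mean(0),ray(c,gp.mean(0),.0865))
md=(H>0.066)&(H<0.082);dp=np.argwhere(md)[:,::-1]+[290,190];print("disc",cv2.minEnclosingCircle((ray(c,dp,.074)[:,:2]*1000).astype(np.float32)))
print("cap",W[:,2][(W[:,2]>0.09)])
E
```

```text
[[ 0.54970993 -0.04759533  0.045     ]
 [ 0.53045405 -0.16870194  0.045     ]
 [ 0.54248758 -0.09187199  0.045     ]] [[ 0.63697189 -0.09602804  0.04      ]]
[[1.1621118 1.1630957 1.121738  1.1169692 1.1196934 1.1455957 1.1629981
  1.1616175 1.1670808]
 [1.1642687 1.1667974 1.1162871 1.1172539 1.1198109 1.1476296 1.1652448
  1.1636876 1.1630095]
 [1.16248   1.1620206 1.1161653 1.1212167 1.118171  1.1444572 1.1646427
  1.1644076 1.1645356]
 [1.1627109 1.1587826 1.1193572 1.1192479 1.124366  1.1449629 1.1602287
  1.1620803 1.162438 ]
 [1.1664572 1.1222087 1.1171037 1.1191334 1.1418583 1.1666039 1.1601243
  1.1604048 1.1612095]
 [1.1614966 1.1213418 1.1196934 1.119977  1.1492404 1.1656528 1.1653216
  1.1626115 1.1634008]
 [1.1674395 1.1210825 1.1219068 1.1155517 1.1643188 1.1608918 1.1595452
  1.1648242 1.1655874]]
[[   0    0  120   80 6058]
 [  51    0   18    9   62]
 [  59    0    2    1    2]
 [  12   16   94   47 3478]]
542.8690185546875 -91.38896179199219 218.3438720703125 108.90467834472656 89.8121337890625
ball 55 [381.78181818 234.27272727] [[ 0.52315238 -0.16194294  0.0865   
[... 2550 characters left out ...]
 0.0927417  0.09018636 0.09647259 0.09832904 0.09398497 0.095198
 0.09604181 1.22017274 0.09950502 0.10445517 0.10742241 0.0935114
 0.09348272 0.09740457 0.09731223 0.09321983 0.0999895  0.0981951
 0.09592786 0.09168777 0.09280453 0.09645891 0.09685703 0.09663652
 0.095322   0.09540378 0.0964809  0.09113732 0.09304693 0.09606523
 0.099689   0.09551229 0.09398878 0.0957385  0.09378013 0.09282791
 0.09638284 0.09367181 0.0920951  1.22017274 1.22017274 0.09223505
 0.09025469 0.09016788 0.09172896 1.22017274 1.22017274 1.22017274
 1.22017274 1.22017274 1.22017274 1.22017274 1.22017274 1.22017274
 1.22017274 1.22017274 1.22017274 1.22017274 1.22017274 1.22017274
 1.22017274 1.22017274 1.22017274]
```

View pics/topz.png

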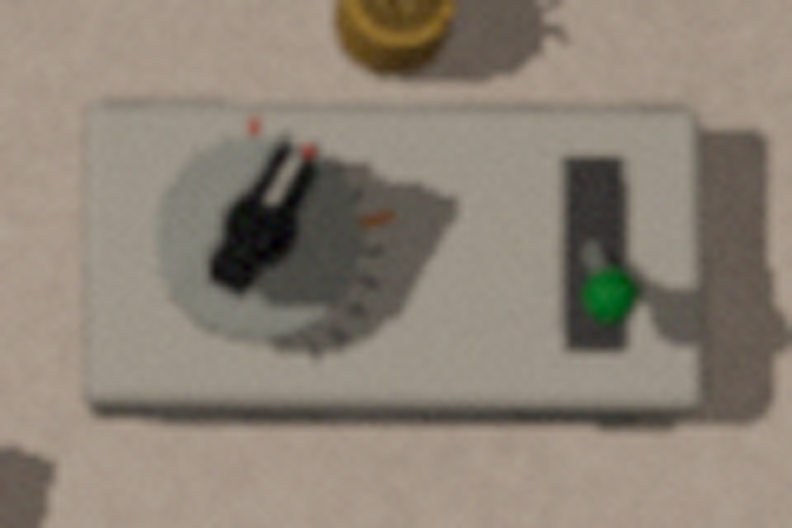

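View pics/scenez.png

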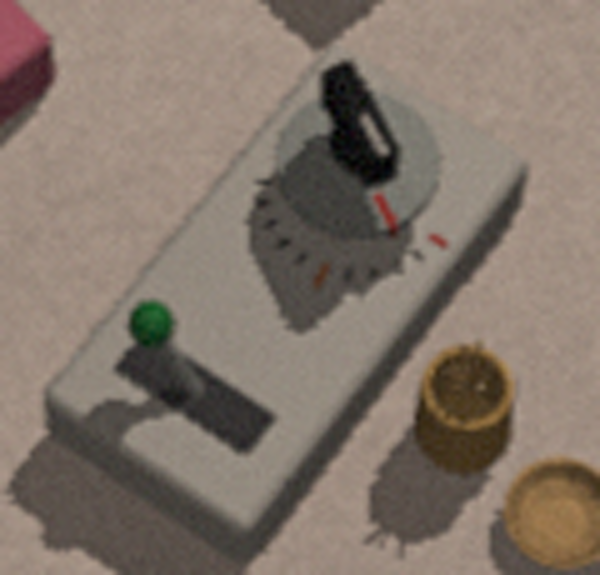

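View pics/wrist0.png

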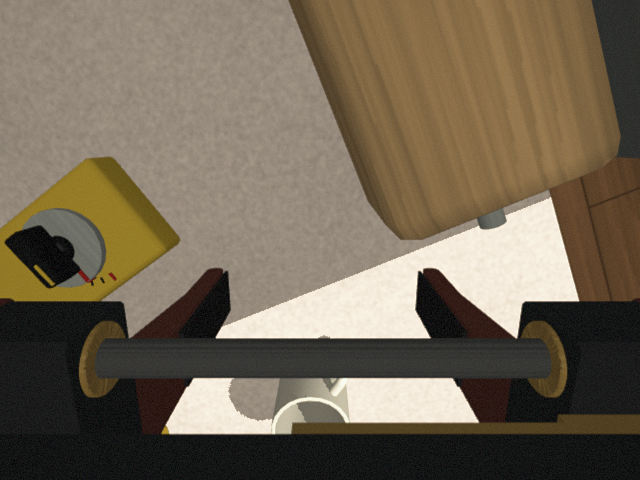

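```bash
cat >> h.py <<'E'
def ori(psi):
    # jaw axis at world angle psi, tool down
    x=np.array([0,0,-1.]);y=np.array([np.cos(psi),np.sin(psi),0]);return R.from_matrix(np.c_[x,y,np.cross(x,y)])
E
python3 - <<'E'
from station import *
from h import *
s=sense();r=R.from_rotvec(s["orientation"]);print(r.as_matrix())
c=dict(np.load("pics/wrist0.npz"));print("cam in tool",r.inv().apply(c["position"]-s["ee_pos"]),r.inv().apply(R.from_rotvec(c["attitude"]).apply([0,0,1])))
for a in (60,-120):
  for d in (0,-45):
    print(a,d,[ik(p,ori(np.radians(a+d)).as_rotvec()) for p in ([.543,-.041,.30],[.543,-.041,.165])])
# timer edges by rays in top cam: corners of the top face
c=dict(np.load("pics/top0.npz"))
K=c["camera_matrix"]
g=cv2.cvtColor(c["color"],cv2.COLOR_BGR2HSV)
t=c["color"]
def px(x,y): return (290+(x+.5)/6.6-.5,190+(y+.5)/6.6-.5)
print(ray(c,[px(90,103),px(693,110),px(92,403),px(697,408)],.045)*1000)
print("marks",ray(c,[px(254,127),px(377,218)],.045)*1000)
for P in ([.1,.1],):pass
E
```

```text
[[-4.46872366e-04  3.89205373e-01  9.21150898e-01]
 [-1.02853544e-03  9.21150324e-01 -3.89205630e-01]
 [-9.99999371e-01 -1.12136158e-03 -1.13251056e-05]]
cam in tool [-0.08171598  0.00055327 -0.06842229] [ 9.68327875e-01 -9.04590211e-04  2.49680412e-01]
60 0 [array([-9.72182606e-02,  3.09008292e-01,  1.81088578e+00, -4.44089210e-16,
        1.02169858e+00, -1.14441581e+00]), array([-9.72182606e-02,  5.07861993e-01,  1.89167373e+00, -4.44089210e-16,
        7.42056934e-01, -1.14441581e+00])]
60 -45 [array([-9.72182606e-02,  3.09008292e-01,  1.81088578e+00, -4.44089210e-16,
        1.02169858e+00, -3.59017648e-01]), array([-9.72182606e-02,  5.07861993e-01,  1.89167373e+00, -4.44089210e-16,
        7.42056934e-01, -3.59017648e-01])]
-120 0 [array([-0.09721826,  0.30900829,  1.81088578,  0.        ,  1.02169858,
        1.99717684]), array([-0.09721826,  0.50786199,  1.89167373,  0.        ,  0.74205693,
        1.99717684])]
-120 -45 [None, None]
[[ 599.43500555   14.79736272   45.        ]
 [ 596.41013131 -199.8373982    45.        ]
 [ 491.9472201    14.34552635   45.        ]
 [ 489.48321864 -198.39355015   45.        ]]
marks [[590.60318528 -43.43297519  45.        ]
 [557.65266915 -86.70573364  45.        ]]
```

```bash
python3 - <<'E'
from station import *
from h import *
movep([.543,-.041,.30],ori(np.radians(60)).as_rotvec())
s=sense();print(s["time"],s["ee_pos"],s["q"])
for n in("wrist","top"):
    c=read_camera(n);cv2.imwrite(f"pics/{n}1.png",c["color"]);np.savez(f"pics/{n}1.npz",**c)
E
```

```text
2.5833 [ 0.54310619 -0.04030584  0.3000083 ] [-9.59811654e-02  3.09057501e-01  1.81079175e+00  1.41117185e-04
  1.02168775e+00 -1.14424905e+00]
```

View pics/wrist1.png

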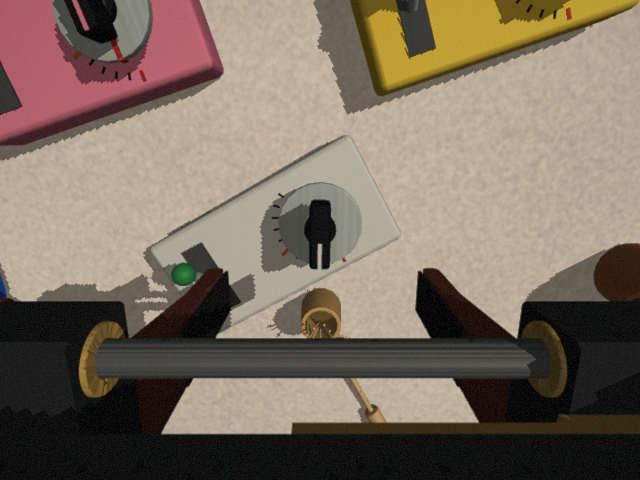

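```bash
python3 - <<'E'
from h import *
for i in (1,):
    c=dict(np.load("pics/wrist1.npz"));im=c["color"];z=im[120:300,140:420]
    cv2.imwrite("pics/wz.png",cv2.resize(z[50:160,110:250],None,fx=5.5,fy=5.5,interpolation=cv2.INTER_CUBIC))
    g=cv2.cvtColor(im,cv2.COLOR_BGR2GRAY)
    m=np.zeros_like(g);m[190:275,295:345]=(g[190:275,295:345]<38)*255
    p=np.argwhere(m)[:,::-1]
    cn,_=cv2.findContours(m,cv2.RETR_EXTERNAL,cv2.CHAIN_APPROX_NONE);k=max(cn,key=cv2.contourArea)[:,0]
    for h in (.113,.117):
        w=(ray(c,k,h)[:,:2]*1000).astype(np.float32);print(h,cv2.minAreaRect(w))
    print(k.min(0),k.max(0))
    hsv=cv2.cvtColor(im,cv2.COLOR_BGR2HSV)
    r=cv2.inRange(hsv,(0,110,60),(14,255,255))|cv2.inRange(hsv,(172,110,60),(180,255,255));r[:230]=0;r[275:]=0;r[:,:270]=0;r[:,360:]=0
    n,l,s,ce=cv2.connectedComponentsWithStats(r)
    for j in range(1,n):
        if s[j,4]>4:print("red/or",ce[j],s[j,4],ray(c,ce[j],.045)*1000,hsv[l==j].mean(0))
    # predicted dial circle with center guesses
    print(proj(c,[[.543,-.041,.074]]))
    gm=cv2.inRange(hsv,(45,100,40),(80,255,255));gm[:,:140]=0;gp=np.argwhere(gm)[:,::-1].mean(0);print("ball",gp,ray(c,gp,.0865))
    g0=dict(np.load("pics/top1.npz"))
E
```

```text
0.113 ((541.6568603515625, -41.668270111083984), (23.1579532623291, 52.48054885864258), 60.021217346191406)
0.117 ((540.7993774414062, -41.13261032104492), (22.813358306884766, 51.69969940185547), 60.020606994628906)
[304 200] [335 268]
red/or [284.5        252.04166667] 24 [[554.23359584 -88.0283192   45.        ]] [ 11.08333333 183.95833333  93.33333333]
red/or [343.63636364 259.63636364] 11 [[588.89656465 -43.0800056   45.        ]] [  2.36363636 171.72727273 151.18181818]
[[321.35426595 224.52721758]]
ball [183.49406176 273.94774347] [[ 0.51940762 -0.16196439  0.0865    ]]
```

View pics/wz.png

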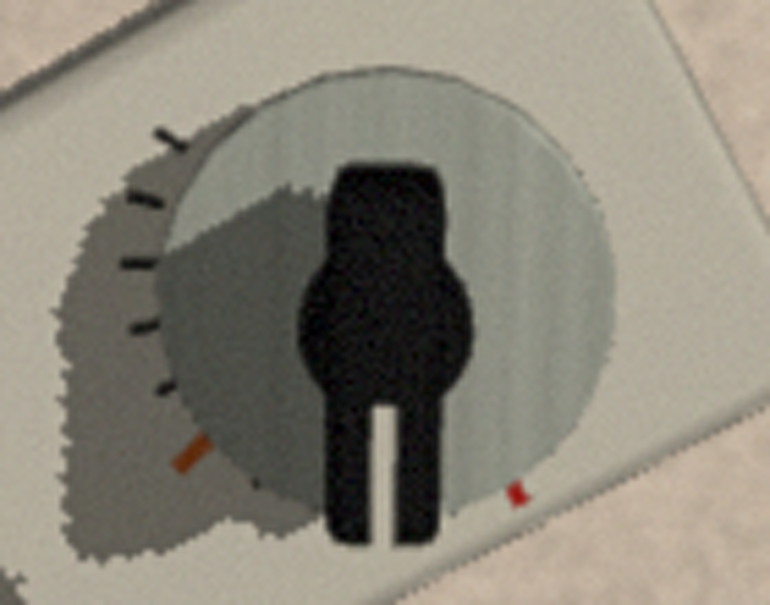

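```bash
python3 - <<'E'
from h import *
c=dict(np.load("pics/wrist1.npz"));im=c["color"]
v,u=np.mgrid[170:290,260:380];z=c["range_z"][170:290,260:380]
K=c["camera_matrix"];P=np.stack([(u-K[0,2])/K[0,0]*z,(v-K[1,2])/K[1,1]*z,z],-1).reshape(-1,3)
W=R.from_rotvec(c["attitude"]).apply(P)+c["position"];H=W[:,2].reshape(z.shape)*1000;H[z==0]=0
for r in range(200,272,4):print(r,H[r-170,36:86:3].astype(int))
def med(r0,r1,c0,c1):return np.median(H[r0-170:r1-170,c0-260:c1-260])
print("bar top",med(203,225,315,325),"disc",med(215,240,345,355),"face", med(215,235,363,375))
W2=W.reshape(z.shape+(3,))
m=(H>68)&(H<80);k=(W2[m][:,:2]*1000).astype(np.float32)
print(np.percentile(k,[1,99],axis=0))
from scipy.optimize import least_squares
# disc edge on right/up half: contour of mask gray
hull=cv2.convexHull(k)[:,0]
f=least_squares(lambda p:np.hypot(hull[:,0]-p[0],hull[:,1]-p[1])-36,[543,-41],loss="soft_l1");print(f.x,np.abs(f.fun).mean())
m=(H>108)&(H<126);print("bar",cv2.minAreaRect((W2[m][:,:2]*1000).astype(np.float32)),np.median(H[m]))
# edge points of disc from image zoom -> plane .074
q=[(387,68),(250,112),(565,140),(612,300),(160,290),(590,400)]
q=np.array([(250+(a+.5)/5.5-.5,170+(b+.5)/5.5-.5) for a,b in q]);w=ray(c,q,.074)[:,:2]*1000
f=least_squares(lambda p:np.hypot(w[:,0]-p[0],w[:,1]-p[1])-36,[543,-41]);print("disc ctr",f.x,f.fun)
E
```

```text
200 [73 75 75 72 73 74 98 97 99 97 98 73 72 74 73 73 73]
204 [ 74   0  73  72  73 113 114 115 114 116 116 111  73  74  72  72  74]
208 [ 73  74  73  72  74 116 118 117 118 118 118 117  73  74  74  73  74]
212 [ 73  74  73  73  72 116 118 118 119 118 118 118  75  75  73  71  73]
216 [ 72  73  75  75  72 117 117 118 117 118 117 117  72  74  73  74  75]
220 [ 74  74  74  73  91 117 119 118 118 119 117 116  91  75  73  73  74]
224 [ 74  74  73  91  93 117 118 117 118 118 118 117  92  73  72  73  72]
228 [ 73  73  74  91  93 118 117 118 119 117 118 117  93  91  73  73  73]
232 [ 73  73  73  92  91 118 117 118 116 119 117 116  92  92  73  73  73]
236 [ 73  72  74  92  91 117 118 118 117 118 118 116  92  73  73  74  74]
240 [ 74  74  73  73  92 117 118 118 118 118 117 118  73  73  72  74  73]
244 [ 73  74  73  73  73 118 118 118 118 118 119 117  74  74  74  74  73]
248 [ 73  74  72  73  73 117 118 118 118 118 118 117  73  72  74  73  74]
252 [ 73  72  74  72  73 117 117 118 118 118 117 116  73  73  74  73  73]
256 [ 73  75  72  72  75 117 118 118 118 118 118 115  74  73  74  74  73]
260 [ 45  44  73  73  73 117 117 117 117 118 117 116  72  73  45  44  45]
264 [ 45  44  45  44  44 117 117 118 118 117 117 116  44  44  44  45  44]
268 [ 44  44  44  43  44 116 117 119 119 118 117  45  45  44  43  43   0]
bar top 118.12856898198919 disc 73.7342992375925 face 44.70516298242575
[[508.18777283 -75.81148163]
 [575.84415894  -8.34742476]]
[542.54860325 -42.32122511] 0.3484072341108966
bar ((542.24853515625, -41.96283721923828), (15.68840217590332, 49.42485046386719), 59.48242950439453) 118.01814082763643
disc ctr [542.08499447 -41.82364067] [-0.32951539 -0.3395979   0.68208368 -1.20807471 -0.86872052 -0.40216075]
```

```bash
python3 - <<'E'
from station import *
from h import *
o=ori(np.radians(60)).as_rotvec()
set_gripper(.045,5)
movep([.5423,-.0421,.22],o);wait(.3)
s=sense();f0=s["force"].copy();t0=s["ft_torque"].copy();print(s["time"],s["ee_pos"],f0,t0)
print(move_straight([.5423,-.0421,.176],vel=.06,guard=3));wait(.2)
s=sense();print(s["time"],s["ee_pos"],s["force"],s["ft_torque"])
set_gripper(.0,5);wait(.2)
s=sense();print(s["time"],s["ee_pos"],s["force"]-f0,s["ft_torque"]-t0,s["grip_width"])
np.savez("base.npz",f0=f0,t0=t0)
c=read_camera("wrist");cv2.imwrite("pics/w2.png",c["color"])
E
```

```text
4.2167 [ 0.54316106 -0.04216588  0.22160202] [ 0.45158706 -0.6596643   0.21812244] [ 0.01353632  0.03069385 -0.03184554]
False
5.3 [ 0.54251818 -0.04212483  0.17640421] [-0.02418816  0.1245275   0.55680253] [-0.00808166  0.01122955 -0.0142153 ]
6.0583 [ 0.54229868 -0.04217047  0.17603631] [-1.15630689  0.30879658  0.54053948] [-0.18303041  0.115458    0.01399479] 0.01600309644120986
```

View pics/w2.png

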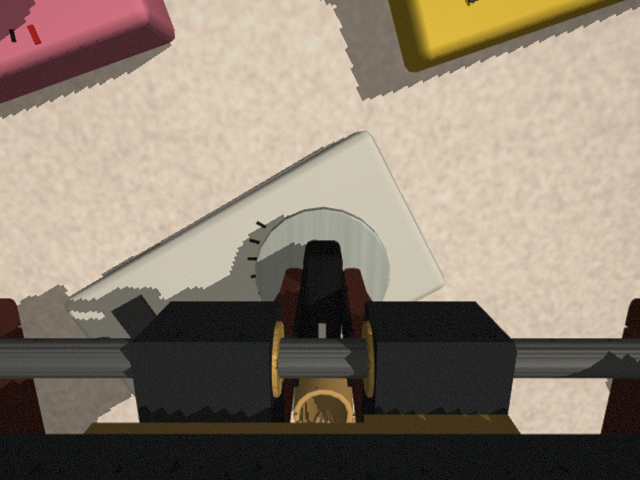

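```bash
cat > p.py <<'E'
from station import *
from h import *
B=np.load("base.npz")
def rd(n=4):
    F=[];T=[]
    for _ in range(n):
        s=sense();F.append(s["force"]);T.append(s["ft_torque"]);wait(.02)
    return s,np.mean(F,0),np.mean(T,0)
E
python3 - <<'E'
from p import *
set_gripper(0,25);wait(.2)
s,f,t=rd(8);print(s["time"],s["ee_pos"],f,t,s["grip_width"])
z0=.176;log=[]
fz0=f[2]
for i in range(1,17):
    z=z0-.0005*i
    move_straight([.5423,-.0421,z],vel=.01);s,f,t=rd(2)
    print(i,round((z0-z)*1e3,2),round((z0-s["ee_pos"][2])*1e3,2),np.round(f,2),np.round(t[2],3),round(s["time"],2))
    if f[2]-fz0>8: break
E
```

```text
6.6417 [ 0.54229173 -0.0421211   0.17603197] [-1.10934756 -1.39806703  2.25305699] [-0.32639634  0.19600177 -0.10955328] 0.01570620716338276
1 0.5 0.42 [-1.15 -1.2   2.88] -0.121 6.92
2 1.0 0.97 [-1.08 -2.08  3.61] -0.159 7.21
3 1.5 1.51 [-1.31 -1.61  4.05] -0.126 7.49
4 2.0 2.0 [-1.19 -1.39  4.11] -0.131 7.78
5 2.5 2.52 [-0.29 -2.18  3.95] -0.084 8.06
6 3.0 3.0 [-0.66 -1.49  3.9 ] -0.099 8.34
7 3.5 3.52 [-1.72 -1.2   3.51] -0.111 8.62
8 4.0 4.01 [-1.18 -1.93  4.04] -0.082 8.91
9 4.5 4.5 [-1.26 -1.95  5.5 ] -0.117 9.19
10 5.0 5.0 [-0.77 -1.57  5.12] -0.095 9.47
11 5.5 5.51 [-1.4  -1.18  4.98] -0.087 9.76
12 6.0 5.99 [-1.06 -1.01  4.9 ] -0.105 10.04
13 6.5 6.48 [-1.39 -1.33  5.15] -0.107 10.32
14 7.0 6.96 [-1.67 -2.09  5.85] -0.125 10.61
15 7.5 7.42 [-0.91 -1.85  4.86] -0.088 10.89
16 8.0 7.93 [-1.92 -1.56  6.06] -0.092 11.18
```

```bash
python3 - <<'E'
from p import *
z0=.176;d=8.0
while d<22:
    d+=.35
    z=z0-d/1e3
    move_straight([.5423,-.0421,z],vel=.01);s,f,t=rd(3)
    ex=f[2]-(3.1+.3*d)
    print(round(d,2),round((z0-s["ee_pos"][2])*1e3,2),np.round(f,2),np.round(t[2],3),"ex",round(ex,2),round(s["time"],2))
    if ex>1.6 : break
E
```

```text
8.35 8.27 [-1.48 -1.78  5.82] -0.105 ex 0.21 11.47
8.7 8.61 [-1.27 -1.89  5.44] -0.114 ex -0.27 11.78
9.05 8.94 [-1.53 -1.68  5.15] -0.119 ex -0.66 12.07
9.4 9.28 [-1.39 -1.58  5.96] -0.084 ex 0.04 12.38
9.75 9.61 [-1.62 -1.74  6.67] -0.125 ex 0.64 12.68
10.1 9.96 [-0.8  -2.3   5.86] -0.109 ex -0.27 12.97
10.45 10.3 [-1.97 -1.62  6.21] -0.101 ex -0.02 13.28
10.8 10.67 [-1.66 -1.88  6.16] -0.106 ex -0.18 13.57
11.15 10.99 [-1.02 -2.02  6.74] -0.087 ex 0.3 13.88
11.5 11.3 [-1.58 -1.4   6.83] -0.139 ex 0.28 14.18
11.85 11.51 [-1.71 -1.76  8.08] -0.112 ex 1.42 14.47
12.2 11.69 [-2.39 -1.57  9.95] -0.072 ex 3.19 14.78
```

```bash
python3 - <<'E'
from p import *
z0=.176
move_straight([.5423,-.0421,z0-.0105],vel=.01);wait(.1)
s,f,t=rd(6);print(np.round((z0-s["ee_pos"][2])*1e3,2),f,t,s["q"])
q=s["q"].copy();q5=-1.14424905
for i in range(1,5):
    qq=q.copy();qq[5]=q[5]+.2618*i/4
    move_j(qq);s,f,t=rd(3)
    print(i,round((z0-s["ee_pos"][2])*1e3,2),np.round(s["q"][5]-q[5],3),np.round(f,2),np.round(t,3),s["grip_width"],round(s["time"],2))
    if abs(t[2])>.45 or f[2]>11:print("stop");break
c=read_camera("top");cv2.imwrite("pics/t3.png",cv2.resize(c["color"][190:270,290:410],None,fx=6,fy=6,interpolation=cv2.INTER_CUBIC))
c=read_camera("scene");cv2.imwrite("pics/s3.png",cv2.resize(c["color"][235:350,250:370],None,fx=5,fy=5,interpolation=cv2.INTER_CUBIC))
E
```

```text
10.32 [-1.15196811 -1.93935973  6.33092514] [-0.39413409  0.30867259 -0.11363461] [-9.93577980e-02  5.06072941e-01  1.89276941e+00 -5.02200414e-05
  7.42587778e-01 -1.14654625e+00]
1 10.2 0.065 [-1.85 -1.24  6.04] [-0.322  0.344  0.051] 0.01596645847237399 15.59
2 10.17 0.131 [-1.64 -1.8   6.68] [-0.343  0.297 -0.004] 0.016112678167743963 15.89
3 10.16 0.197 [-1.54 -1.12  6.49] [-0.312  0.295 -0.124] 0.016092377983813147 16.19
4 10.17 0.262 [-1.19 -1.41  6.06] [-0.309  0.284 -0.135] 0.016076637129734592 16.49
```

View pics/s3.png

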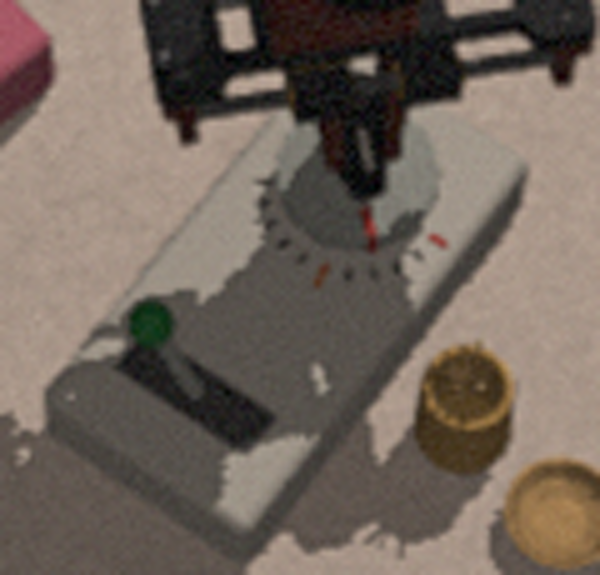

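```bash
python3 - <<'E'
from p import *
z0=.176
s,f,t=rd(2)
q=s["q"].copy();q[5]=-1.14654625+.2618;q[1]+=.0
move_straight([.5423,-.0421,z0-.0106],vel=.01)
q=sense()["q"].copy();q[5]=-1.14654625+.2618
for i in range(1,9):
    qq=q.copy();qq[5]=q[5]+.2618*i/4
    move_j(qq);s,f,t=rd(3)
    print(i,round((z0-s["ee_pos"][2])*1e3,2),np.round(s["q"][5]+1.14654,3),np.round(s["ee_pos"][:2],4),np.round(f,2),np.round(t,3),round(s["time"],2))
    if abs(t[2])>.45 or f[2]>11:print("stop");break
    if i==4:wait(.15)
c=read_camera("scene");cv2.imwrite("pics/s4.png",cv2.resize(c["color"][235:350,250:370],None,fx=5,fy=5,interpolation=cv2.INTER_CUBIC))
E
```

```text
1 10.26 0.327 [ 0.5425 -0.0419] [-1.16 -1.13  5.93] [-0.301  0.347  0.064] 17.18
2 10.24 0.393 [ 0.5425 -0.0419] [-1.42 -1.53  6.23] [-0.292  0.328 -0.011] 17.48
3 10.24 0.458 [ 0.5425 -0.0419] [-1.21 -0.66  6.  ] [-0.318  0.297 -0.111] 17.77
4 10.21 0.524 [ 0.5426 -0.0419] [-1.2  -0.71  6.95] [-0.277  0.254 -0.088] 18.07
5 10.2 0.589 [ 0.5426 -0.0419] [-1.13 -0.6   6.35] [-0.221  0.252  0.069] 18.52
6 10.17 0.654 [ 0.5426 -0.0419] [-1.19 -0.83  6.41] [-0.231  0.234 -0.035] 18.82
7 10.16 0.72 [ 0.5427 -0.0419] [-0.97 -0.74  5.86] [-0.231  0.217 -0.125] 19.12
8 10.18 0.785 [ 0.5427 -0.0419] [-0.74 -0.3   6.26] [-0.223  0.221 -0.08 ] 19.43
```

View pics/s4.png

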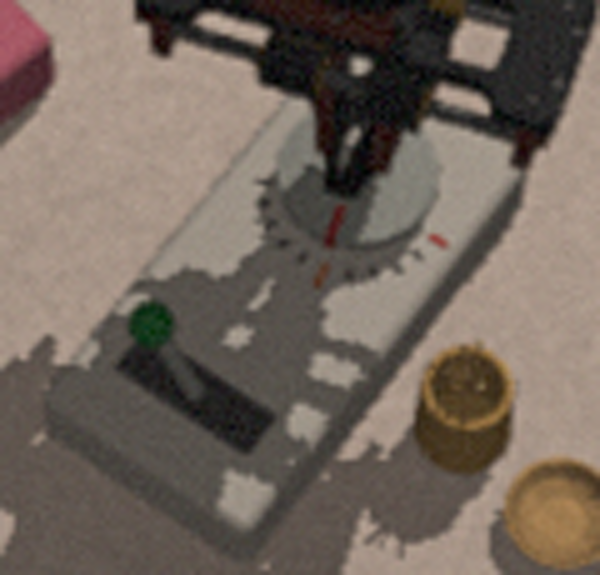

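```bash
python3 - <<'E'
from p import *
p=sense()["ee_pos"]
move_straight([p[0],p[1],.1755],vel=.02);s,f,t=rd(4);print(s["ee_pos"],f,t,s["time"])
set_gripper(.045,10);wait(.1)
s,f,t=rd(4);print(s["ee_pos"],f,t,s["grip_width"],s["time"])
move_straight([p[0],p[1],.30],vel=.12);wait(.1);s,f,t=rd(4);print(s["time"],f,t)
np.savez("base2.npz",f=f)
c=read_camera("wrist");cv2.imwrite("pics/w5.png",c["color"]);np.savez("pics/w5.npz",**c)
c=read_camera("scene");cv2.imwrite("pics/s5.png",cv2.resize(c["color"][235:350,250:370],None,fx=5,fy=5,interpolation=cv2.INTER_CUBIC))
E
```

```text
[ 0.54274117 -0.04184776  0.17540039] [-0.21720951 -0.70621111  3.26436847] [-0.23757678  0.09122551 -0.09910613] 20.1833
[ 0.54273518 -0.04187901  0.17551902] [ 0.28495626 -0.3096381   0.35026362] [-0.06172148  0.04241873  0.00581694] 0.045046679224945686 20.9917
22.35 [-0.00754842  0.25092139 -0.25197046] [-0.03292366  0.02678416 -0.01290711]
```

View pics/w5.png

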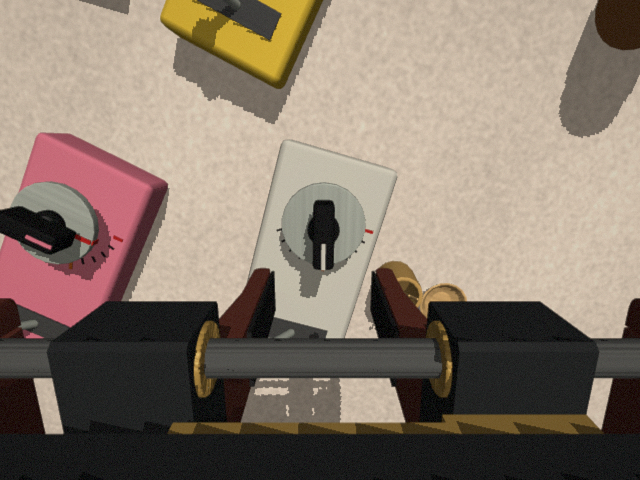

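View pics/s5.png

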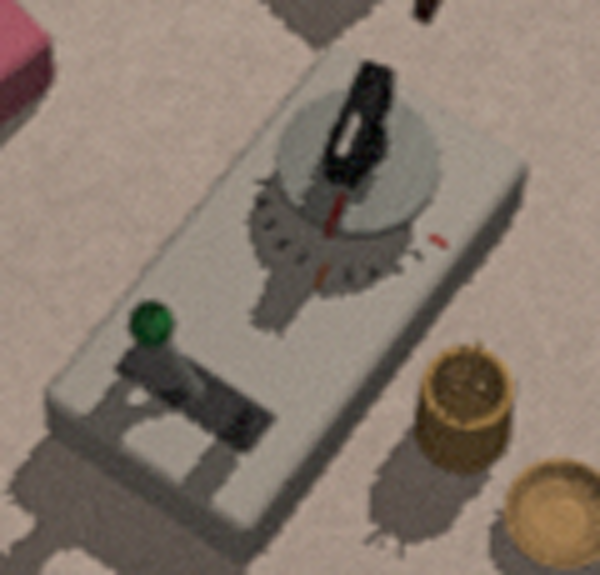

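```bash
python3 - <<'E'
from p import *
set_gripper(0,10)
o=ori(np.radians(90)).as_rotvec()
movep([.482,-.162,.24],o)
print(move_straight([.482,-.162,.155],vel=.08,guard=4));wait(.1)
s,f,t=rd(4);print(s["time"],s["ee_pos"],f)
g=move_straight([.536,-.162,.155],vel=.04,guard=9);s,f,t=rd(3);print(g,s["time"],s["ee_pos"],f)
c=read_camera("top");cv2.imwrite("pics/t6.png",cv2.resize(c["color"][190:270,290:410],None,fx=6,fy=6,interpolation=cv2.INTER_CUBIC))
c=read_camera("scene");cv2.imwrite("pics/s6.png",cv2.resize(c["color"][235:350,250:370],None,fx=5,fy=5,interpolation=cv2.INTER_CUBIC))
E
```

```text
False
26.025 [ 0.48226443 -0.16211075  0.15548497] [ 0.0956211  -0.04636229  0.15626699]
False 27.575 [ 0.53593735 -0.16194818  0.15500487] [-0.62113369  0.3417211  -0.55685702]
```

View pics/s6.png

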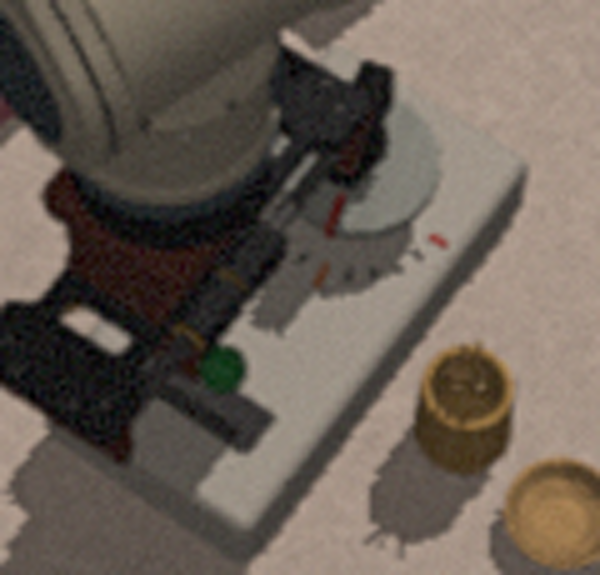

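```bash
python3 - <<'E'
from p import *
for x in (.540,.5425,.545):
    g=move_straight([x,-.162,.155],vel=.03,guard=6);s,f,t=rd(4);print(g,s["time"],s["ee_pos"],f)
    if g or f[0]<-5:break
move_straight([.50,-.162,.155],vel=.08)
move_straight([.49,-.162,.25],vel=.12)
movep([.42,-.10,.33],ori(np.radians(90)).as_rotvec());wait(.2)
c=read_camera("top");np.savez("pics/t7.npz",**c);cv2.imwrite("pics/t7.png",c["color"])
c=read_camera("scene");cv2.imwrite("pics/s7.png",c["color"]);cv2.imwrite("pics/s7z.png",cv2.resize(c["color"][235:350,250:370],None,fx=5,fy=5,interpolation=cv2.INTER_CUBIC));print(sense()["time"],sense()["force"])
E
```

```text
False 28.025 [ 0.54018048 -0.16196221  0.15498725] [-0.88274256 -0.1123734  -0.00356166]
False 28.3417 [ 0.5421477  -0.16189357  0.15485075] [-3.17023561 -0.31134556 -0.01318895]
False 28.6583 [ 0.54282231 -0.16186492  0.15465171] [-10.44168838  -1.71598092   4.85941098]
31.1917 [-0.60501257 -0.53770595 -0.2041485 ]
```

View pics/s7z.png

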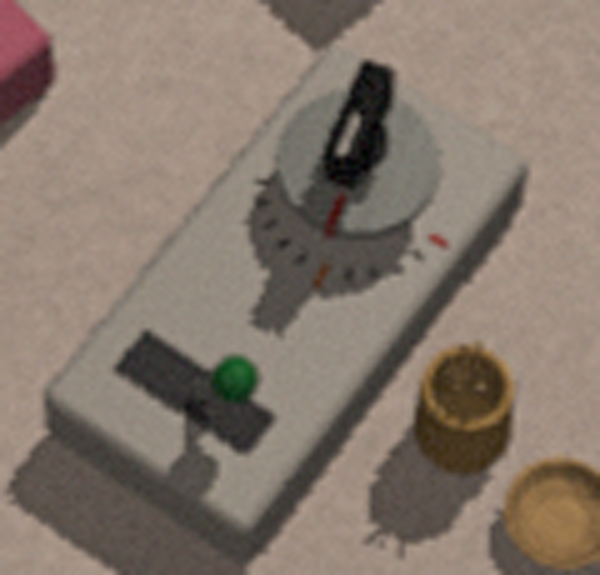

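View pics/t7.png

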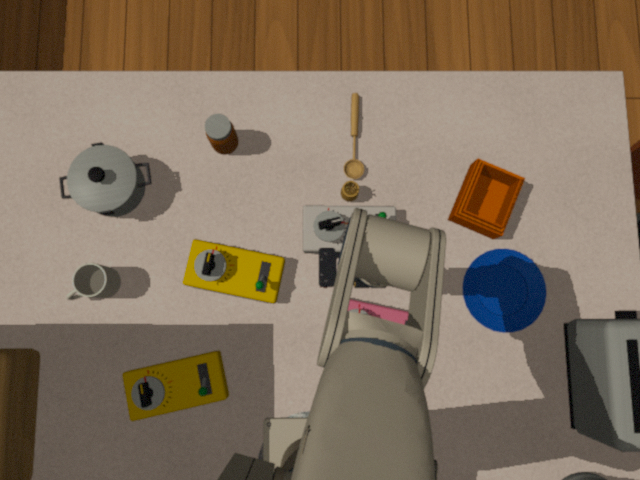

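```bash
python3 - <<'E'
from p import *
c=read_camera("scene");hsv=cv2.cvtColor(c["color"],cv2.COLOR_BGR2HSV)
m=cv2.inRange(hsv,(45,100,40),(80,255,255));m[:290]=0;m[330:]=0;m[:,:280]=0;m[:,320:]=0
g=np.argwhere(m)[:,::-1].mean(0);p=ray(c,g,.0865)[0];print(g,p,"lean",np.arcsin(min(1,(p[0]-.5408)/.045))+.5)
job_done()
E
```

```text
[296.36538462 310.51923077] [ 0.5629181  -0.16192288  0.0865    ] lean 1.013826602243293
the job is handed in; nothing more can be done
```

The white timer is set to five clicks and started, and I handed the job in at about 31 s of the 72 s allowed.

- **Start position:** the dial was not at off. It already stood at the second click, so it needed three more.
- **Cap height:** I did not touch the cap top to find its height. I took it from the wrist camera's depth (118 mm). The grip then closed at the expected 16 mm width.
- **Pressing:** I pressed in small steps. The stop showed at about 11.4 mm, with a peak wrist force of about 10 N. I then eased off by about 1 mm.
- **Turning:** I turned the dial one click at a time to the fifth click, let it spring back up and opened the fingers. The wrist and scene images then showed the pointer on the orange mark.
- **Lever:** I pushed the start lever right over with the closed fingers until it met its end stop, at about 10 N.

**Last checks:**
- The lever measured about 1.01 rad from the camera, which is fully over.
- The pointer was still on the orange mark.
- By eye in the top view, the other things on the counter were where they started.
- The robot was clear of everything, with the wrist force near zero.

The 6 N limit I had set for the last lever move did not trip, although the force reached 10 N. I ended the push on the force reading instead. No other checks failed or disagreed.

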